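Close the keeper bar of the jar rack

TASK

Put the spice jar that was left on the hob back into the empty middle bay of the low jar rack, upright. Then swing the rack's keeper bar shut by gently pushing its free end until it has snapped past the spring roller and sits fully home against its stop, held there by the catch. Do not lean hard on the bar (the catch is only clamped in place), and do not disturb the other jars or the things standing around.

Things in the scene. Friction and masses are not known exactly. Their poses are not given: they have to be found in the camera images.
- rack: Low wooden jar rack, fixed to the worktop. Origin: on the worktop on the axis of the pivot pin (10 mm thick, its bracket reaches z = 33 mm) at its left end. x points from the bar to the back fence (front face x = 71 mm, 34 mm high), y from the bar's free end to the pin. Floor top at z = 6 mm, x 17 to 79 mm, y -200 to -14 mm. Fixed dark slide plate beyond its right end.
- bay (a point): Centre of the floor of the empty middle bay (x = 42 mm, y = -107 mm of the rack, 6 mm above the worktop; axes as the rack's). Ribs that stand to z = 18 mm part the bays, which are 56 mm wide; the neighbour jars stand 61 mm to either side along y.
- bar: Keeper bar: plain steel, 307 x 22 x 20 mm high, 0.15 to 0.31 kg, lying loose on the worktop, hole (0.5 mm play) over the rack's pin. Origin: underside, hole centre. Runs along its own -y to the free end, rounded (radius 11 mm about y = -285 mm); x points to the jars. Yaw relative to the rack: open -0.34 to -0.17 rad, shut -0.05 to about 0 rad, as the stop is clamped. Then clear of the jars.
- bar_end (a point): Point to push: on the bar's side face that looks away from the jars, near the free end, half way up (10 mm above the worktop; 258 mm from the pin axis along the bar). Axes as the bar's; push along +x.
- track: Dark steel slide plate, 50 x 140 x 5 mm, fixed beyond the rack's end; origin: centre of underside (rack x = 53, y = -270 mm), axes as the rack's. It carries a steel catch block, 20 mm high, clamped at a place not told: the rigid stop's front face lies 42 to 56 mm to -x of this origin, at y -4 to +20 mm. The clamp stands a push of 20 N on the bar, not more.
- catch (a point): Point on the slide plate under the clamped block, rack x = 53, y = -284 mm; does not move with the block. The block also bears a white roller (12 mm across, upright) beyond the bar's tip. The tip meets it 20 mm before the stop; it gives way at about 5 to 10 N on the free end, then springs in behind the tip and holds the bar shut. Its arm, 20 mm high, reaches 77 to 91 mm to -x of here, y -8 to -48 mm.
- jar: Spice jar with a dark cap, 41 mm diameter, 105 mm high, standing on the glass hob (5 mm above the worktop) to its left. Origin: centre of its underside, z up. It goes into the rack's middle bay.
- jar_a: Like jar, standing in the rack's bay next to the pin. Leave alone.
- jar_b: Like jar, standing in the rack's bay next to the free end. Leave alone.
- tin: Food tin, 75 mm diameter, 58 mm high, on the worktop to the right. Origin: centre of its underside. Leave alone.
- timer: Egg timer, 67 mm diameter, 66 mm high, near the front edge. Origin: centre of its underside. Leave alone.
- mill: Wooden pepper mill, 58 mm diameter, 170 mm high, standing at the back of the hob. Origin: centre of its underside. Leave alone.
- glass: Drinking glass, 81 mm diameter, 93 mm high, at the back right. Origin: centre of its underside. Leave alone.
Not all that is in view belongs to the job. Leave any blue look-alike of the jar alone.

How it is judged:
On the way, in this order (a step that is already met when the one before it is completed fails the run):
1. the jar from the hob stands upright on the floor of the middle bay, let go (x of jar in the frame of rack between 0.03 and 0.053 m and y of jar in the frame of rack between -0.118 and -0.096 m and height (world z) of jar below 0.0095 m and angle between jar's own z axis and vertical below 0.1 rad and contact force between the fingers and jar below 0.05 N), for 0.2 s.
2. the keeper bar is past the roller and bears on its stop (contact force between bar and track above 2.5 N and angle between the y axis of bar and the y axis of rack, either way round below 0.068 rad and x of bar_end in the frame of rack above -0.029 m), for 0.2 s.
At the end, for the whole second after the job is handed in: The jar stands upright (within 0.1 rad) on the floor of the middle bay, within about 11 mm of its middle; the bar lies shut, within 0.068 rad of the rack's line, caught between roller and stop (the catch holds it with more than 2.5 N with nobody touching it); both at rest (all of step 2 and x of jar in the frame of rack between 0.03 and 0.053 m and y of jar in the frame of rack between -0.118 and -0.096 m and height (world z) of jar below 0.0095 m and angle between jar's own z axis and vertical below 0.1 rad and linear speed of each of bar, jar below 0.01 m/s).
It fails at once if the bar is pushed with more than 20 N (contact force between the fingers and bar above 20 N).
It fails at once if a jar standing in the rack is shifted more than 12 mm or tipped (distance of any of jar_a, jar_b from where it was at the start of the episode above 0.012 m or angle between any of jar_a, jar_b's own z axis and vertical above 0.25 rad).
It fails at once if the tin, timer, mill or glass is shifted more than 20 mm or tipped (distance of any of tin, timer, mill, glass from where it was at the start of the episode above 0.02 m or angle between any of tin, timer, mill, glass's own z axis and vertical above 0.25 rad).
It also fails if it takes over 54 s, if anything falls off the work surface, if the arm or the gripper's body presses on something with over 40 N, if the wrist force passes 120 N, or if a joint passes its speed limit or range.

ROBOT

A 6-joint arm with a two-finger parallel gripper is mounted at the origin on a cart in front of the work surface, level with it; the furniture and walls round the work are solid. World frame = base frame: x ahead of the robot, y to its left, z up, the work surface at z = 0. Lengths are in m, angles in rad, forces in N, time in s.
With the tool pointing down it reaches from about 0.325 to 0.875 m from the base axis. Payload 4.4 kg.
Tool frame: the origin (TCP) lies between the finger pads; the fingertips stand 17 mm ahead of it and the grasp point (between the pads) lies 2 mm behind it; z points along the fingers, y is the line along which they close (so a half turn about z gives the same grasp; the last joint's range is limited). The gripper opens to 85 mm and grips with 20 to 120 N. Pads are 22 mm wide; open, the fingers measure 114 mm over their backs; the gripper's body (76 mm by 85 mm) begins 54 mm behind the grasp point. The pads swing forward as they close: fully open they stand 13 mm farther back than shut.
Start: joints at [-1.325, 0.207, 1.542, -0, 1.393, -0.15], TCP at [0.222, -0.53, 0.248] pointing down, gripper open.
Joint ranges: [-2.73, 2.73], [-0.86, 2.22], [0.23, 2.46], [-1.11, 4.25], [0.08, 2.63], [-2.82, 2.82]. Speed limits (rad/s): [2.79, 2.79, 3.14, 3.14, 3.14, 3.14].

INTERFACE

Orientations are given as a unit quaternion [x, y, z, w].
In Python, from plant import readout, capture, camera_params, arm gives the robot as it stands.
- The arm moves only by the shell command python3 -m crank 'ROWS' [OPENING] [FORCE]. ROWS is JSON, a list of rows, each an object of numbers: "dx", "dy", "dz": the shift along the world's x, y, z in m; "wx", "wy", "wz": the turn, a rotation vector about the world's x, y, z in degrees. A call has 1 to 12 rows; each row shifts and turns the commanded pose from where the row before left it; what a row does not reach is not made up. A row lasts 1/10 s, in which the tool goes at most 50 mm and 8.59 degrees, less where a joint would pass 70% of its speed; a pose out of reach is approached as far as the arm can. A call is refused whole if a number of a shift passes 0.05 or a number of a turn 8.59, either way. A call with a gripper value outside its range is refused whole. OPENING is the opening, from -1 (shut) to 1 (fully open), so that 0 is half open, set as the call begins (- or left out, the last holds). The fingers move at their own pace and stop on an object; FORCE is the grip in N (left out, the last holds). Time passes only in rows, so rows that do not move let the fingers close. It gives the time, the measured TCP pose, the force, the opening and the grip force at its end, in the units of the state.
- readout.read_state(): the state, without advancing time (a new reading comes with each control period).
- capture(name): name is "side" or "top" or "wrist"; returns (picture, depth): 480x640x3 uint8, red, green, blue; 480x640 float32, m along the optical axis (not along the pixel's ray), 0 where there is no reading.
- camera_params(name): a dict with "intrinsics" (3x3 intrinsics, pixels), "origin" and "attitude" of the camera in the world. Camera axes: x right, y up, looking along -z (the intrinsics and any distortion apply to the point x, -y, -z); pixel columns grow to the right and rows downward; lengths in m; the calibration is good to about 2 mm. The wrist camera is an equidistant fisheye: a pixel r from the principal point sees the ray r / f radians off the axis. A picture is of the moment at which its call begins: read the wrist's pose just before it. camera_params takes no time and is no camera call; for the wrist camera it gives the pose at the moment of the call.
- arm.finish_job(): hands the job in; it is judged then, once.
The state is a dict: "t": time; "joint_pos": joint angles; "joint_velocities": joint speeds; "tau": joint torques, N m; "ee_pos": TCP position; "orientation": TCP orientation; "contact_force": force on the tool from outside, world axes, zero at the start; "moment": the same for the moment, N m; "width": opening from 0.0 (shut) to 1.0 (fully open); "grasp_force": force on a finger pad.
Only numpy, scipy, OpenCV 4.12 (cv2) and the standard library are available. Lean on these libraries where they do the work, as an engineer would, in place of code of your own. Each camera call takes 0.05 s, during which the arm holds its last target. There are 200 camera calls.

## Working session

There is one attempt and no reset: what is moved stays moved. The work goes in short steps, Python scripts to look and compute and a shell command to move; the robot and the scene stay as the last step left them, time stands still between calls to the robot, and variables do not carry over. Pictures are saved under pics/ and viewed, at most 10 in all, crops included, and the job is handed in when it is done.

```bash
ls; mkdir -p pics
cat > h.py <<'E'
import numpy as np, cv2
from plant import readout, capture, camera_params, arm
from scipy.spatial.transform import Rotation as R
def att(a):
    a=np.array(a,float)
    return a if a.shape==(3,3) else R.from_quat(a).as_matrix()
def cloud(n,d,p):
    K=np.array(p['intrinsics']);v,u=np.mgrid[:480,:640]
    x=(u-K[0,2])/K[0,0];y=(v-K[1,2])/K[1,1]
    P=np.stack([x*d,-y*d,-d],-1)
    return P@att(p['attitude']).T+np.array(p['origin'])
E
python3 - <<'E'
from h import *
for n in('top','side'):
    p=camera_params(n);print(p)
    im,d=capture(n);cv2.imwrite(f'pics/{n}0.png',im[:,:,::-1]);np.savez(f'{n}0.npz',im=im,d=d,P=cloud(n,d,p))
print(camera_params('wrist'))
E
```

```text
pics
{'intrinsics': array([[560.64870454,   0.        , 321.90498517],
       [  0.        , 560.64870454, 233.83285926],
       [  0.        ,   0.        ,   1.        ]]), 'origin': array([ 0.40510122, -0.08329926,  1.50582511]), 'attitude': array([-0.02736524,  0.01670321,  0.70845384, -0.70502858])}
{'intrinsics': array([[599.98984658,   0.        , 326.69642437],
       [  0.        , 599.98984658, 240.48640566],
       [  0.        ,   0.        ,   1.        ]]), 'origin': array([ 0.52650955, -1.57725058,  0.72213019]), 'attitude': array([ 0.53794413,  0.01136748, -0.00682913,  0.84287618])}
{'intrinsics': array([[371.64829954,   0.        , 317.01260078],
       [  0.        , 371.64829954, 231.78971905],
       [  0.        ,   0.        ,   1.        ]]), 'origin': array([ 0.29749206, -0.49855397,  0.37379621]), 'attitude': array([-0.13446258,  0.09150056, -0.5464835 ,  0.82152495])}
```

View pics/top0.png

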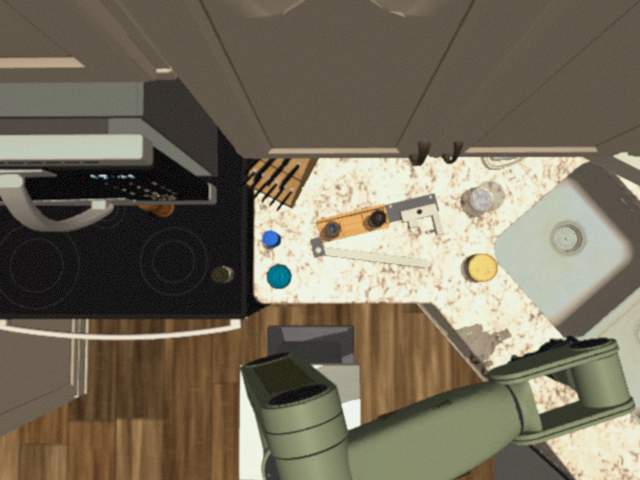

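View pics/side0.png

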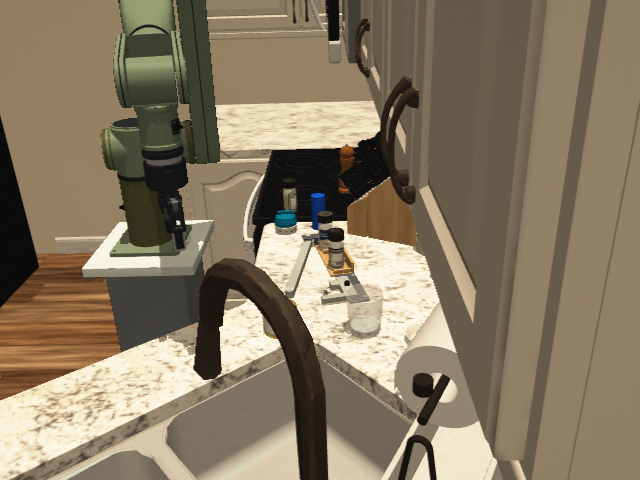

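Top view: the jar is on the hob at about (222,274), the rack at (317–390, 207–240) with the pin near (318,247), and the bar's free end near (428,264). The catch block is at about (425,215), and the tin is at (482,268). The timer is at (279,276) and the blue decoy at (271,239). The side view agrees.

Run:
```python
from h import *
z=np.load('top0.npz');im,d,P=z['im'],z['d'],z['P']
def pr(n,m):
    q=P[m]; print(n,m.sum(),q.mean(0).round(4),'min',q.min(0).round(3),'max',q.max(0).round(3),'zmed',np.median(q[:,2]).round(4))
v,u=np.mgrid[:480,:640]
box=lambda a,b,c,e:(u>=a)&(u<b)&(v>=c)&(v<e)
for n,b in dict(jar=(205,240,258,292),ja=(318,345,216,243),jb=(365,390,205,232)).items():
    m=box(*b)&(P[...,2]>.085)&(P[...,2]<.13); pr(n,m); print((P[m].min(0)+P[m].max(0))[:2]/2)
pr('table',box(340,400,270,290)); pr('hob',box(190,205,290,300))
hsv=cv2.cvtColor(im,cv2.COLOR_RGB2HSV)
wood=box(310,395,200,250)&(hsv[...,0]>8)&(hsv[...,0]<22)&(hsv[...,1]>130)&(hsv[...,2]>90)
pr('wood',wood)
f=wood&(P[...,2]>.024)&(P[...,2]<.05);pr('fence',f)
q=P[f][:,:2];print('fence line',cv2.fitLine(q.astype(np.float32),cv2.DIST_L2,0,.01,.01).ravel())
bar=box(325,440,240,275)&(P[...,2]>.012)&(P[...,2]<.03);pr('bar',bar)
print('bar line',cv2.fitLine(P[bar][:,:2].astype(np.float32),cv2.DIST_L2,0,.01,.01).ravel())
pr('track',box(388,445,190,240)&(P[...,2]>.013)&(P[...,2]<.03))
for n,b in dict(tin=(460,505,245,290),timer=(262,297,260,294),glass=(455,505,180,220)).items():
    m=box(*b)&(P[...,2]>.03);pr(n,m)
crop=cv2.resize(im[190:300,200:450],None,fx=3.2,fy=3.2,interpolation=cv2.INTER_CUBIC);cv2.imwrite('pics/c0.png',crop[:,:,::-1])
print(readout.read_state())
```

```text
jar 232 [0.3933 0.1934 0.1096] min [0.373 0.175 0.087] max [0.413 0.214 0.12 ] zmed 0.1105
[0.39325693 0.19446552]
ja 208 [ 0.5052 -0.0865  0.1117] min [ 0.487 -0.105  0.097] max [ 0.524 -0.068  0.12 ] zmed 0.1116
[ 0.50547895 -0.08640221]
jb 218 [ 0.5324 -0.2013  0.1117] min [ 0.513 -0.22   0.086] max [ 0.554 -0.182  0.12 ] zmed 0.1121
[ 0.53353974 -0.20132059]
table 1200 [ 0.3762 -0.1872  0.0048] min [ 0.35  -0.267 -0.01 ] max [ 0.405 -0.083  1.506] zmed 0.0012
hob 150 [0.3382 0.2732 0.0076] min [0.326 0.254 0.001] max [0.35  0.294 0.019] zmed 0.0074
wood 992 [ 0.5283 -0.1404  0.0187] min [ 0.405 -0.236 -0.002] max [ 0.572 -0.051  1.506] zmed 0.0094
fence 125 [ 0.5496 -0.138   0.0336] min [ 0.518 -0.226  0.024] max [ 0.572 -0.051  0.042] zmed 0.0338
fence line [ 0.21581252 -0.9764348   0.54964197 -0.13797824]
bar 859 [ 0.4357 -0.2045  0.021 ] min [ 0.409 -0.341  0.012] max [ 0.476 -0.069  0.029] zmed 0.0209
bar line [ 0.12884434  0.9916648   0.43572044 -0.20452337]
track 635 [ 0.5427 -0.326   0.0203] min [ 0.495 -0.38   0.013] max [ 0.601 -0.236  0.029] zmed 0.0203
tin 754 [ 0.408 
[... 306 characters left out ...]
ray([-1.32447302e+00,  2.07368933e-01,  1.54285156e+00, -7.51629397e-06,
        1.39352765e+00, -1.50516740e-01]), 'joint_velocities': array([ 9.17815935e-05, -4.19942444e-04, -4.34223791e-03,  2.38390705e-03,
        3.85234379e-04, -2.64632473e-03]), 'tau': array([ 1.55449079e-04, -3.84087610e+01, -2.92548090e+01, -1.94605636e-04,
        4.83532960e-03, -1.50015399e-05]), 'ee_pos': array([ 0.22205312, -0.52966214,  0.24720328]), 'orientation': array([ 9.80378546e-01,  1.97121142e-01, -5.53019880e-05, -1.07632970e-03]), 'contact_force': array([ 0.30104622,  0.46638588, -1.00461071]), 'moment': array([-0.0016434 , -0.02291816, -0.03025001]), 'grasp_force': 0.0, 'width': 0.9983802216768695}
```

View pics/c0.png

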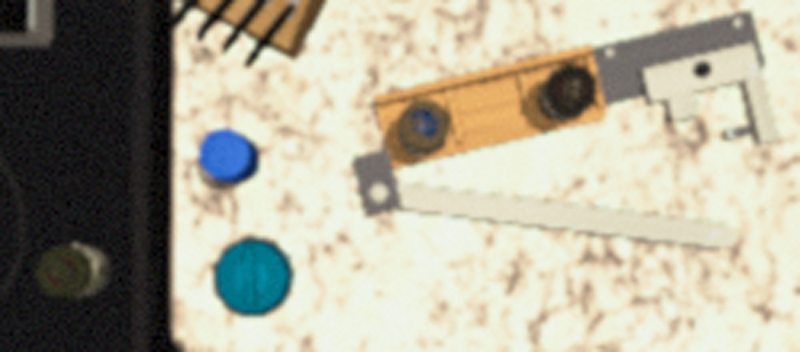

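Crop: the rack has the two neighbour jars with an empty bay between them, the pin is at crop (378,192), and the bar's tip is at (735,233). The roller is at crop (735,132) and the stop near (685,132). Next I swing over the rack, turning the tool so it closes along rack x, and look with the wrist camera.

```bash
python3 -m crank '[{"dx":0.01,"dy":0.02,"wz":4},{"dx":0.02,"dy":0.033,"wz":8},{"dx":0.02,"dy":0.033,"wz":8},{"dx":0.02,"dy":0.033,"wz":8},{"dx":0.02,"dy":0.033,"wz":8},{"dx":0.02,"dy":0.033,"wz":8},{"dx":0.02,"dy":0.033,"wz":8},{"dx":0.02,"dy":0.033,"wz":8},{"dx":0.02,"dy":0.033,"wz":8},{"dx":0.02,"dy":0.02,"wz":8},{"dx":0.01,"dy":0.01,"wz":4},{}]' 1
cat >> h.py <<'E'
def wcloud():
    p=camera_params('wrist');im,d=capture('wrist');K=np.array(p['intrinsics']);v,u=np.mgrid[:480,:640]
    x=(u-K[0,2])/K[0,0];y=(v-K[1,2])/K[1,1];r=np.hypot(x,y)+1e-9
    t=np.tan(np.minimum(r,1.4))/r
    P=np.stack([x*t*d,-y*t*d,-d],-1)
    return im,d,P@att(p['attitude']).T+np.array(p['origin']),p
def wray(u,v,p,z):
    K=np.array(p['intrinsics']);x=(u-K[0,2])/K[0,0];y=(v-K[1,2])/K[1,1];r=np.hypot(x,y)+1e-9
    s=np.sin(r)/r;D=att(p['attitude'])@np.array([x*s,-y*s,-np.cos(r)]);o=np.array(p['origin'])
    return o+D*(z-o[2])/D[2]
E
python3 - <<'E'
from h import *
im,d,P,p=wcloud();cv2.imwrite('pics/w1.png',im[:,:,::-1]);np.savez('w1.npz',im=im,d=d,P=P);print(p)
s=readout.read_state();print(s['t'],s['ee_pos'],s['orientation'],s['joint_pos'])
E
```

```text
{'intrinsics': array([[371.64829954,   0.        , 317.01260078],
       [  0.        , 371.64829954, 231.78971905],
       [  0.        ,   0.        ,   1.        ]]), 'origin': array([ 0.29749206, -0.49855397,  0.37379621]), 'attitude': array([-0.13446258,  0.09150056, -0.5464835 ,  0.82152495])}
0.15 [ 0.22209246 -0.5297658   0.2473699 ] [ 9.80379062e-01  1.97119458e-01 -3.59968422e-05 -9.01437112e-04] [-1.32446183e+00  2.07248868e-01  1.54264395e+00  1.46715933e-05
  1.39350409e+00 -1.50505981e-01]schema error: expected keys dx, dy, dz, wx, wy, wz
```

View pics/w1.png

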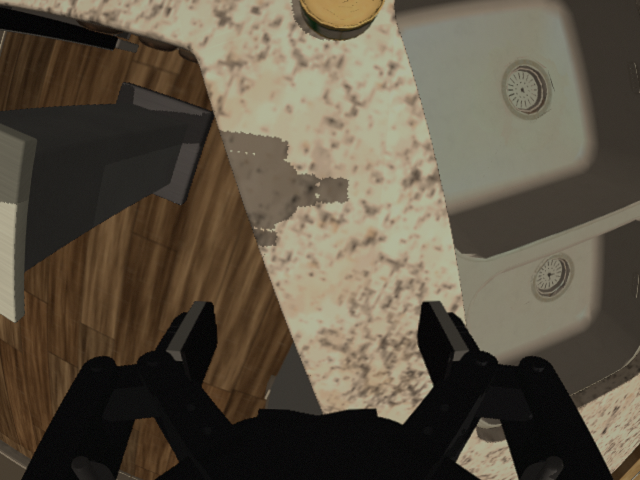

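The move was refused because every row needs all six keys, so this picture only shows the start view. I resend it in full.

```bash
python3 -m crank '[{"dx":0.01,"dy":0.02,"dz":0,"wx":0,"wy":0,"wz":4},{"dx":0.02,"dy":0.033,"dz":0,"wx":0,"wy":0,"wz":8},{"dx":0.02,"dy":0.033,"dz":0,"wx":0,"wy":0,"wz":8},{"dx":0.02,"dy":0.033,"dz":0,"wx":0,"wy":0,"wz":8},{"dx":0.02,"dy":0.033,"dz":0,"wx":0,"wy":0,"wz":8},{"dx":0.02,"dy":0.033,"dz":0,"wx":0,"wy":0,"wz":8},{"dx":0.02,"dy":0.033,"dz":0,"wx":0,"wy":0,"wz":8},{"dx":0.02,"dy":0.033,"dz":0,"wx":0,"wy":0,"wz":8},{"dx":0.02,"dy":0.033,"dz":0,"wx":0,"wy":0,"wz":8},{"dx":0.02,"dy":0.02,"dz":0,"wx":0,"wy":0,"wz":8},{"dx":0.01,"dy":0.01,"dz":0,"wx":0,"wy":0,"wz":4},{"dx":0,"dy":0,"dz":0,"wx":0,"wy":0,"wz":0}]' 1
python3 - <<'E'
from h import *
im,d,P,p=wcloud();cv2.imwrite('pics/w2.png',im[:,:,::-1]);np.savez('w2.npz',im=im,d=d,P=P);print(p)
s=readout.read_state();print(s['t'],s['ee_pos'],s['orientation'],s['joint_pos'])
E
```

```text
t: 1.35
ee_pos: [0.4229, -0.2148, 0.248]
orientation: [0.623, 0.782, 0.0, -0.0]
contact_force: [-0.6, 0.2, -0.4]
width: 1.0
grasp_force: 0.0
{'intrinsics': array([[371.64829954,   0.        , 317.01260078],
       [  0.        , 371.64829954, 231.78971905],
       [  0.        ,   0.        ,   1.        ]]), 'origin': array([ 0.40358691, -0.13485534,  0.37462879]), 'attitude': array([-0.16081318, -0.0179447 ,  0.11074167,  0.98058829])}
1.4 [ 0.42223934 -0.21573135  0.24798052] [ 6.24086033e-01  7.81355505e-01 -2.57726473e-04 -3.62846753e-04] [-6.54837786e-01 -1.04620701e-02  1.77959260e+00 -5.11433760e-04
  1.37319757e+00 -8.77610837e-01]
```

View pics/w2.png

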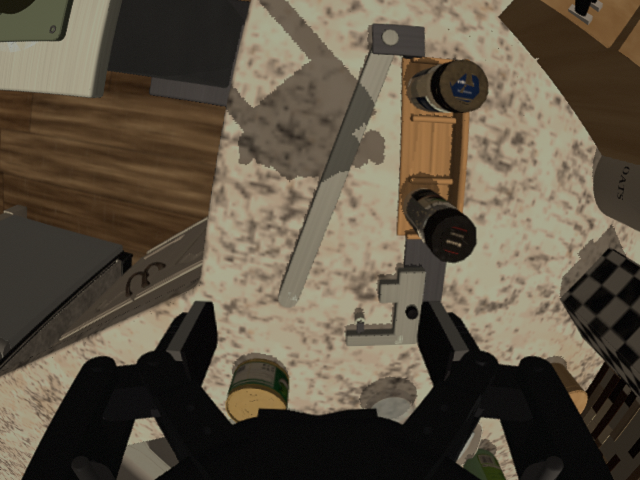

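Wrist view: pin at (390,38), bar tip at (288,298). The empty bay lies between the ribs at rows ~118 and ~181, columns 402–465. The stop face is at about (380,291) and the roller at (358,318).

Run:
```python
from h import *
z=np.load('w2.npz');im,d,P=z['im'],z['d'],z['P'];p=camera_params('wrist')
for n,u,v,h in [('pin',390,38,.033),('rackFL',405,57,.006),('rackFR',399,235,.006),('rib1',412,118,.018),('rib2',412,181,.018),('fenceL',462,118,.034),('stop',380,282,.02),('stop2',379,301,.02),('roller',358,318,.02),('armtip',346,340,.02),('bartip',288,300,.02)]:
    print(n,wray(u,v,p,h).round(4),P[v,u].round(4))
v,u=np.mgrid[:480,:640]
box=lambda a,b,c,e:(u>=a)&(u<b)&(v>=c)&(v<e)
bar=box(270,400,55,310)&(P[...,2]>.014)&(P[...,2]<.03)&(u<400-(v-40)*.05)
c=cv2.connectedComponents(bar.astype(np.uint8))[1]
k=np.bincount(c[c>0]).argmax();q=P[c==k];L=cv2.fitLine(q[:,:2].astype(np.float32),cv2.DIST_L2,0,.01,.01).ravel()
print('bar',len(q),q.mean(0),L,q.min(0),q.max(0),'yaw',np.arctan2(-L[0]*np.sign(L[1]),abs(L[1])))
hsv=cv2.cvtColor(im,cv2.COLOR_RGB2HSV)
print(hsv[150,435],hsv[150,462],hsv[118,435])
w=box(395,475,50,245)&(hsv[...,0]>8)&(hsv[...,0]<22)&(hsv[...,1]>110)&(hsv[...,2]>70)
fl=w&(abs(P[...,2]-.006)<.006);q=P[fl];r=cv2.minAreaRect((q[:,:2]*1000).astype(np.float32));print('floor',fl.sum(),q[:,2].mean(),r)
# bay along column rows profile
for rr in range(108,196,3): print(rr,P[rr,425:441].mean(0).round(3),end='; ')
print()
for n,b in dict(ja=(408,492,55,115),jb=(405,480,180,265)).items():
    m=box(*b)&(P[...,2]>.103)&(P[...,2]<.12);q=P[m]
    c,rad=cv2.minEnclosingCircle((q[:,:2]*1000).astype(np.float32));print(n,q.mean(0),c,rad)
```

```text
pin [ 0.4519 -0.0528  0.033 ] [ 0.4522 -0.0517  0.0332]
rackFL [ 0.4746 -0.0611  0.006 ] [ 0.4737 -0.0613  0.0129]
rackFR [ 0.5163 -0.2413  0.006 ] [ 0.5169 -0.2397  0.0071]
rib1 [ 0.4931 -0.1199  0.018 ] [ 0.4939 -0.1187  0.0173]
rib2 [ 0.5097 -0.1802  0.018 ] [ 0.51   -0.1788  0.0194]
fenceL [ 0.5371 -0.1065  0.034 ] [ 0.5381 -0.105   0.0328]
stop [ 0.5076 -0.293   0.02  ] [ 0.5108 -0.2951  0.0124]
stop2 [ 0.5133 -0.3157  0.02  ] [ 0.5149 -0.3153  0.0182]
roller [ 0.4964 -0.3416  0.02  ] [ 0.498  -0.3416  0.018 ]
armtip [ 0.4909 -0.3738  0.02  ] [ 0.4923 -0.3729  0.0194]
bartip [ 0.4157 -0.3359  0.02  ] [ 0.4167 -0.3346  0.0205]
bar 6067 [ 0.43325956 -0.19474764  0.0207201 ] [ 0.12719741  0.99187744  0.43325955 -0.19474764] [ 0.40518784 -0.3436218   0.01405624] [ 0.46183176 -0.06362463  0.02351328] yaw -0.12754294
[ 15 143 159] [ 15 143 121] [ 16 142 156]
floor 4501 0.0068434043062824655 ((529.4166259765625, -141.9569091796875), (75.08849334716797, 182.93826293945312), 13.616514205932617)
108 [ 0.497 -0.107  0.064]; 111 [ 0.498 -0.11   0.062]; 114 [ 0.516 -0.108  0.007]; 117 [ 0.50
[... 245 characters left out ...]
 [ 0.517 -0.138  0.03 ]; 147 [ 0.525 -0.141  0.007]; 150 [ 0.526 -0.144  0.007]; 153 [ 0.527 -0.147  0.007]; 156 [ 0.528 -0.15   0.007]; 159 [ 0.529 -0.153  0.007]; 162 [ 0.53  -0.156  0.007]; 165 [ 0.531 -0.159  0.007]; 168 [ 0.531 -0.162  0.007]; 171 [ 0.532 -0.165  0.007]; 174 [ 0.533 -0.168  0.007]; 177 [ 0.532 -0.17   0.013]; 180 [ 0.531 -0.173  0.019]; 183 [ 0.532 -0.176  0.019]; 186 [ 0.537 -0.18   0.007]; 189 [ 0.536 -0.182  0.013]; 192 [ 0.533 -0.184  0.024]; 195 [ 0.526 -0.184  0.045]; 
ja [ 0.50071086 -0.0886048   0.11165996] (502.3783264160156, -87.9528579711914) 20.662200927734375
jb [ 0.52793682 -0.20207143  0.11158064] (529.8480224609375, -203.1890411376953) 20.900514602661133
```

```bash
python3 -m crank '[{"dx":-0.002,"dy":0.02,"dz":0,"wx":0,"wy":0,"wz":0},{"dx":-0.003,"dy":0.045,"dz":0,"wx":0,"wy":0,"wz":0},{"dx":-0.003,"dy":0.045,"dz":0,"wx":0,"wy":0,"wz":0},{"dx":-0.003,"dy":0.045,"dz":0,"wx":0,"wy":0,"wz":0},{"dx":-0.003,"dy":0.045,"dz":0,"wx":0,"wy":0,"wz":0},{"dx":-0.003,"dy":0.045,"dz":0,"wx":0,"wy":0,"wz":0},{"dx":-0.003,"dy":0.045,"dz":0,"wx":0,"wy":0,"wz":0},{"dx":-0.003,"dy":0.045,"dz":0,"wx":0,"wy":0,"wz":0},{"dx":-0.003,"dy":0.045,"dz":0,"wx":0,"wy":0,"wz":0},{"dx":-0.003,"dy":0.03,"dz":0,"wx":0,"wy":0,"wz":0},{"dx":0,"dy":0,"dz":0,"wx":0,"wy":0,"wz":0},{"dx":0,"dy":0,"dz":0,"wx":0,"wy":0,"wz":0}]'
python3 - <<'E'
from h import *
im,d,P,p=wcloud();cv2.imwrite('pics/w3.png',im[:,:,::-1])
s=readout.read_state();e=s['ee_pos'];print(s['t'],e,R.from_quat(s['orientation']).as_matrix()[:,1])
v,u=np.mgrid[:480,:640]
m=(P[...,2]>.09)&(P[...,2]<.125)&(d>0)&(np.hypot(P[...,0]-.393,P[...,1]-.194)<.05)
q=P[m];c,r=cv2.minEnclosingCircle((q[:,:2]*1000).astype(np.float32));print(m.sum(),q.mean(0),c,r,q.min(0),q.max(0),'px',u[m].mean(),v[m].mean())
E
```

```text
t: 2.6
ee_pos: [0.3932, 0.193, 0.248]
orientation: [0.625, 0.781, -0.001, 0.0]
contact_force: [1.0, 0.6, 0.0]
width: 1.005
grasp_force: 0.0
2.65 [0.39329272 0.19253285 0.24802758] [ 9.75762532e-01  2.18831072e-01 -6.65186360e-04]
2438 [0.38852536 0.19676965 0.10981166] (388.97662353515625, 194.80409240722656) 20.809125900268555 [0.36873059 0.17420596 0.09000647] [0.40949466 0.21502904 0.11376157] px 313.6792452830189 216.55004101722724
```

View pics/w3.png

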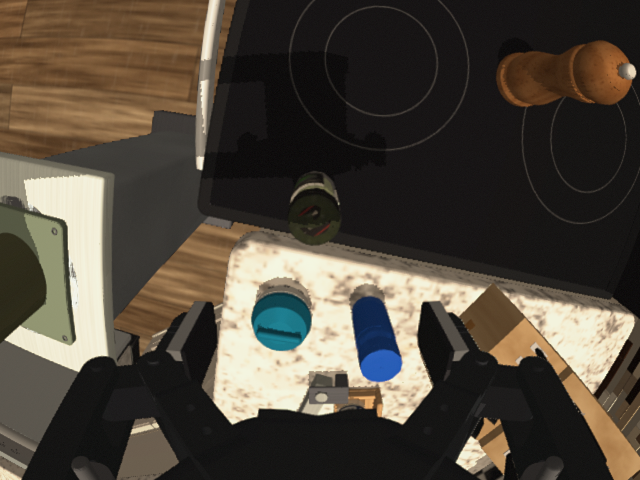

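Wrist view: the jar cap is at about (314,216), clear of the timer (281,318), the blue decoy (375,350) and the mill. Descend and grip.

```bash
python3 -m crank '[{"dx":-0.003,"dy":0.002,"dz":-0.02,"wx":0,"wy":0,"wz":0},{"dx":0,"dy":0,"dz":-0.03,"wx":0,"wy":0,"wz":0},{"dx":0,"dy":0,"dz":-0.03,"wx":0,"wy":0,"wz":0},{"dx":0,"dy":0,"dz":-0.03,"wx":0,"wy":0,"wz":0},{"dx":0,"dy":0,"dz":-0.03,"wx":0,"wy":0,"wz":0},{"dx":0,"dy":0,"dz":-0.028,"wx":0,"wy":0,"wz":0},{"dx":0,"dy":0,"dz":0,"wx":0,"wy":0,"wz":0},{"dx":0,"dy":0,"dz":0,"wx":0,"wy":0,"wz":0}]'
python3 -m crank '[{"dx":0,"dy":0,"dz":0,"wx":0,"wy":0,"wz":0},{"dx":0,"dy":0,"dz":0,"wx":0,"wy":0,"wz":0},{"dx":0,"dy":0,"dz":0,"wx":0,"wy":0,"wz":0},{"dx":0,"dy":0,"dz":0,"wx":0,"wy":0,"wz":0},{"dx":0,"dy":0,"dz":0,"wx":0,"wy":0,"wz":0},{"dx":0,"dy":0,"dz":0,"wx":0,"wy":0,"wz":0},{"dx":0,"dy":0,"dz":0,"wx":0,"wy":0,"wz":0},{"dx":0,"dy":0,"dz":0,"wx":0,"wy":0,"wz":0}]' -1 35
python3 -m crank '[{"dx":0,"dy":0,"dz":0.01,"wx":0,"wy":0,"wz":0},{"dx":0,"dy":0,"dz":0.03,"wx":0,"wy":0,"wz":0},{"dx":0,"dy":0,"dz":0.04,"wx":0,"wy":0,"wz":0},{"dx":0,"dy":0,"dz":0.04,"wx":0,"wy":0,"wz":0},{"dx":0,"dy":0,"dz":0.03,"wx":0,"wy":0,"wz":0},{"dx":0,"dy":0,"dz":0,"wx":0,"wy":0,"wz":0}]'
python3 - <<'E'
from h import *
im,d,P,p=wcloud();cv2.imwrite('pics/w4.png',im[:,:,::-1]);np.savez('w4.npz',im=im,d=d,P=P)
s=readout.read_state();e=s['ee_pos'];print(s['t'],e,s['grasp_force'],s['width'])
for a,b in((.0,.02),(.02,.06),(.06,.13)):
    m=(d>0)&(np.hypot(P[...,0]-e[0],P[...,1]-e[1])<.05)&(P[...,2]>e[2]-.03)
m=(d>0)&(np.hypot(P[...,0]-e[0],P[...,1]-e[1])<.035)&(P[...,2]>e[2]-.1)&(P[...,2]<e[2]+.06)
q=P[m];print(m.sum(),q.min(0),q.max(0))
for zz in np.arange(-.09,.04,.015):
    k=q[abs(q[:,2]-e[2]-zz)<.0075]
    if len(k)>20:print(round(zz,3),len(k),np.median(k,0).round(4),np.percentile(k[:,1],97).round(4))
E
```

```text
t: 3.45
ee_pos: [0.3905, 0.1944, 0.0804]
orientation: [0.625, 0.78, -0.0, -0.0]
contact_force: [0.9, -0.5, 0.0]
width: 1.001
grasp_force: 0.0
t: 4.25
ee_pos: [0.391, 0.1959, 0.0816]
orientation: [0.624, 0.781, 0.001, 0.001]
contact_force: [-0.9, -0.6, 6.5]
width: 0.473
grasp_force: 35.0
t: 4.85
ee_pos: [0.3934, 0.1967, 0.2359]
orientation: [0.624, 0.781, 0.005, 0.003]
contact_force: [0.4, 0.7, -0.9]
width: 0.467
grasp_force: 35.7
4.9 [0.39168069 0.19619878 0.23299509] 35.707841366529465 0.4698841397360105
25093 [0.35669827 0.1749131  0.16106399] [0.42639731 0.21945288 0.29299484]
-0.075 90 [0.3865 0.2129 0.1638] 0.2153
-0.06 508 [0.3887 0.2134 0.1744] 0.2163
-0.045 700 [0.3878 0.2135 0.1886] 0.2163
-0.03 907 [0.3876 0.2134 0.2032] 0.2163
-0.015 1257 [0.3875 0.213  0.219 ] 0.2163
0.0 3076 [0.3874 0.211  0.2342] 0.2154
0.015 3257 [0.3871 0.2102 0.2493] 0.2156
0.03 11782 [0.3912 0.2017 0.2654] 0.2152
```

The jar is held upright and centred. Carry it over to the bay.

```bash
python3 -m crank '[{"dx":0.005,"dy":-0.02,"dz":0,"wx":0,"wy":0,"wz":0},{"dx":0.005,"dy":-0.04,"dz":0,"wx":0,"wy":0,"wz":0},{"dx":0.005,"dy":-0.04,"dz":0,"wx":0,"wy":0,"wz":0},{"dx":0.005,"dy":-0.04,"dz":0,"wx":0,"wy":0,"wz":0},{"dx":0.005,"dy":-0.04,"dz":0,"wx":0,"wy":0,"wz":0},{"dx":0.025,"dy":-0.04,"dz":0,"wx":0,"wy":0,"wz":0},{"dx":0.025,"dy":-0.04,"dz":0,"wx":0,"wy":0,"wz":0},{"dx":0.025,"dy":-0.04,"dz":0,"wx":0,"wy":0,"wz":0},{"dx":0.02,"dy":-0.03,"dz":0,"wx":0,"wy":0,"wz":0},{"dx":0.007,"dy":-0.012,"dz":0,"wx":0,"wy":0,"wz":0},{"dx":0,"dy":0,"dz":0,"wx":0,"wy":0,"wz":0},{"dx":0,"dy":0,"dz":0,"wx":0,"wy":0,"wz":0}]'
python3 -m crank '[{"dx":0,"dy":0,"dz":-0.02,"wx":0,"wy":0,"wz":0},{"dx":0,"dy":0,"dz":-0.02,"wx":0,"wy":0,"wz":0},{"dx":0,"dy":0,"dz":0,"wx":0,"wy":0,"wz":0},{"dx":0,"dy":0,"dz":0,"wx":0,"wy":0,"wz":0}]'
python3 - <<'E'
from h import *
im,d,P,p=wcloud();cv2.imwrite('pics/w5.png',im[:,:,::-1]);np.savez('w5.npz',im=im,d=d,P=P)
s=readout.read_state();e=s['ee_pos'];print(s['t'],e,s['grasp_force'],s['width'],R.from_quat(s['orientation']).as_matrix().round(3))
im2,d2=capture('top');P2=cloud('top',d2,camera_params('top'))
for nm,Q,D in(('wrist',P,d),('top',P2,d2)):
  for n,c in dict(ja=(.503,-.0875),jb=(.531,-.2025)).items():
    m=(D>0)&(Q[...,2]>.103)&(Q[...,2]<.117)&(np.hypot(Q[...,0]-c[0],Q[...,1]-c[1])<.028)
    q=Q[m]
    if len(q)>10:print(nm,n,m.sum(),q.mean(0),cv2.minEnclosingCircle((q[:,:2]*1000).astype(np.float32)))
m=(d>0)&(np.hypot(P[...,0]-e[0],P[...,1]-e[1])<.035)&(abs(P[...,2]-e[2]+.04)<.02);q=P[m];print('held',m.sum(),q.mean(0),q.max(0))
E
```

```text
t: 6.1
ee_pos: [0.5158, -0.145, 0.2287]
orientation: [0.624, 0.781, -0.0, -0.002]
contact_force: [0.1, 0.4, -1.4]
width: 0.468
grasp_force: 35.8
t: 6.5
ee_pos: [0.5163, -0.1448, 0.19]
orientation: [0.624, 0.782, -0.0, -0.001]
contact_force: [0.1, -0.2, -1.9]
width: 0.468
grasp_force: 35.8
6.55 [ 0.51719315 -0.14538677  0.19105219] 35.83879463374615 0.46430940952322686 [[-0.222  0.975  0.001]
 [ 0.975  0.222 -0.   ]
 [-0.     0.001 -1.   ]]
wrist ja 4008 [ 0.50251587 -0.08718964  0.11203372] ((502.6799011230469, -87.22467041015625), 20.418243408203125)
top ja 125 [ 0.50248121 -0.09200744  0.11172305] ((505.3256530761719, -86.74105072021484), 19.487140655517578)
held 2227 [ 0.51101316 -0.12966246  0.15315993] [ 0.53449018 -0.12475588  0.17104881]
```

View pics/w5.png

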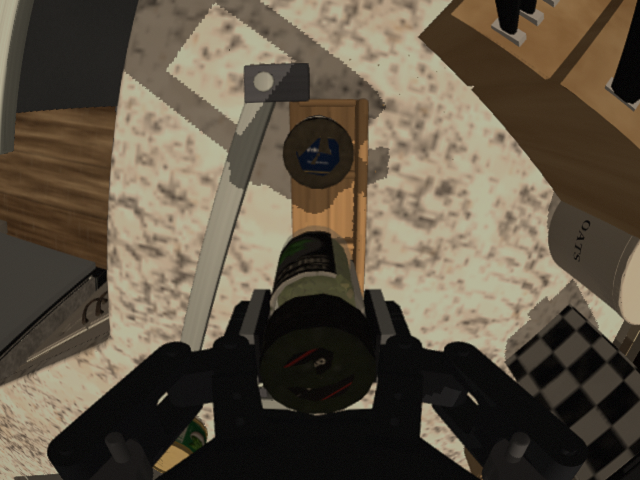

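Wrist view: the held jar is over the bay, jar_a's cap is at (318,152), and nothing is in the way. Small correction, then lower.

```bash
python3 -m crank '[{"dx":0.002,"dy":-0.001,"dz":0,"wx":0,"wy":0,"wz":0},{"dx":0,"dy":0,"dz":-0.02,"wx":0,"wy":0,"wz":0},{"dx":0,"dy":0,"dz":-0.02,"wx":0,"wy":0,"wz":0},{"dx":0,"dy":0,"dz":-0.02,"wx":0,"wy":0,"wz":0},{"dx":0,"dy":0,"dz":-0.02,"wx":0,"wy":0,"wz":0},{"dx":0,"dy":0,"dz":-0.015,"wx":0,"wy":0,"wz":0},{"dx":0,"dy":0,"dz":-0.005,"wx":0,"wy":0,"wz":0},{"dx":0,"dy":0,"dz":0,"wx":0,"wy":0,"wz":0},{"dx":0,"dy":0,"dz":0,"wx":0,"wy":0,"wz":0}]'
python3 -m crank '[{"dx":0,"dy":0,"dz":-0.004,"wx":0,"wy":0,"wz":0},{"dx":0,"dy":0,"dz":0,"wx":0,"wy":0,"wz":0},{"dx":0,"dy":0,"dz":0,"wx":0,"wy":0,"wz":0}]'
```

```text
t: 7.5
ee_pos: [0.5202, -0.1478, 0.0914]
orientation: [0.624, 0.781, 0.0, 0.001]
contact_force: [-0.2, -0.5, -1.9]
width: 0.473
grasp_force: 35.8
t: 7.8
ee_pos: [0.5194, -0.1474, 0.0866]
orientation: [0.624, 0.781, 0.0, 0.0]
contact_force: [-0.2, 0.5, -1.3]
width: 0.469
grasp_force: 35.8
```

```bash
python3 -m crank '[{"dx":0,"dy":0,"dz":-0.002,"wx":0,"wy":0,"wz":0},{"dx":0,"dy":0,"dz":-0.002,"wx":0,"wy":0,"wz":0},{"dx":0,"dy":0,"dz":0,"wx":0,"wy":0,"wz":0}]'
```

```text
t: 8.1
ee_pos: [0.5195, -0.1475, 0.0827]
orientation: [0.624, 0.781, -0.0, 0.0]
contact_force: [-0.6, -0.5, 2.2]
width: 0.467
grasp_force: 36.1
```

It has touched the floor. Release and rise.

```bash
python3 -m crank '[{"dx":0,"dy":0,"dz":0,"wx":0,"wy":0,"wz":0},{"dx":0,"dy":0,"dz":0,"wx":0,"wy":0,"wz":0},{"dx":0,"dy":0,"dz":0,"wx":0,"wy":0,"wz":0},{"dx":0,"dy":0,"dz":0,"wx":0,"wy":0,"wz":0},{"dx":0,"dy":0,"dz":0,"wx":0,"wy":0,"wz":0},{"dx":0,"dy":0,"dz":0,"wx":0,"wy":0,"wz":0},{"dx":0,"dy":0,"dz":0,"wx":0,"wy":0,"wz":0}]' 1
python3 -m crank '[{"dx":0,"dy":0,"dz":0.01,"wx":0,"wy":0,"wz":0},{"dx":0,"dy":0,"dz":0.03,"wx":0,"wy":0,"wz":0},{"dx":0,"dy":0,"dz":0.03,"wx":0,"wy":0,"wz":0},{"dx":0,"dy":0,"dz":0.03,"wx":0,"wy":0,"wz":0},{"dx":0,"dy":0,"dz":0.03,"wx":0,"wy":0,"wz":0},{"dx":-0.03,"dy":-0.02,"dz":0.03,"wx":0,"wy":0,"wz":0},{"dx":-0.03,"dy":-0.02,"dz":0.03,"wx":0,"wy":0,"wz":0},{"dx":-0.03,"dy":-0.02,"dz":0,"wx":0,"wy":0,"wz":0},{"dx":0,"dy":0,"dz":0,"wx":0,"wy":0,"wz":0},{"dx":0,"dy":0,"dz":0,"wx":0,"wy":0,"wz":0}]' -1
python3 - <<'E'
from h import *
im,d,P,p=wcloud();cv2.imwrite('pics/w6.png',im[:,:,::-1]);np.savez('w6.npz',im=im,d=d,P=P)
s=readout.read_state();e=s['ee_pos'];print(s['t'],e,s['width'])
c={}
for n,k in dict(ja=(.503,-.0875),j=(.517,-.146),jb=(.530,-.2025)).items():
    m=(d>0)&(P[...,2]>.103)&(P[...,2]<.12)&(np.hypot(P[...,0]-k[0],P[...,1]-k[1])<.027);q=P[m]
    if len(q):print(n,m.sum(),q.mean(0),cv2.minEnclosingCircle((q[:,:2]*1000).astype(np.float32)))
v,u=np.mgrid[:480,:640]
m=(d>0)&(P[...,2]>.014)&(P[...,2]<.026)&(P[...,0]<.46)&(P[...,0]>.39)&(P[...,1]>-.36)&(P[...,1]<-.08)
q=P[m];L=cv2.fitLine(q[:,:2].astype(np.float32),cv2.DIST_HUBER,0,.01,.01).ravel();print('bar',len(q),L,q.min(0),q.max(0))
m=(d>0)&(P[...,2]>.014)&(P[...,2]<.026)&(P[...,0]>.47)&(P[...,1]<-.26)&(P[...,1]>-.42)
if m.any():print('blk',m.sum(),P[m].min(0),P[m].max(0))
E
```

```text
t: 8.8
ee_pos: [0.5192, -0.1473, 0.0822]
orientation: [0.624, 0.781, -0.0, -0.0]
contact_force: [0.3, 0.8, 0.1]
width: 0.999
grasp_force: 0.0
t: 9.8
ee_pos: [0.429, -0.2075, 0.273]
orientation: [0.625, 0.781, 0.0, 0.001]
contact_force: [0.4, 0.1, -0.3]
width: 0.0
grasp_force: 0.0
9.85 [ 0.42935789 -0.20709635  0.27250418] 0.0009851806632293978
ja 1942 [ 0.50097804 -0.08837495  0.11171083] ((502.2598876953125, -87.60570526123047), 20.658777236938477)
j 1861 [ 0.51557071 -0.14884198  0.11174772] ((517.418212890625, -149.06553649902344), 20.675718307495117)
jb 1710 [ 0.52798489 -0.20200268  0.11163177] ((529.6974487304688, -202.89207458496094), 20.884281158447266)
bar 5009 [ 0.12715958  0.99188226  0.43250063 -0.20157427] [ 0.40594484 -0.34392247  0.01410401] [ 0.45828685 -0.08004701  0.02371232]
blk 2918 [ 0.49915145 -0.41957222  0.01400668] [ 0.95436282 -0.26002148  0.02599904]
```

View pics/w6.png

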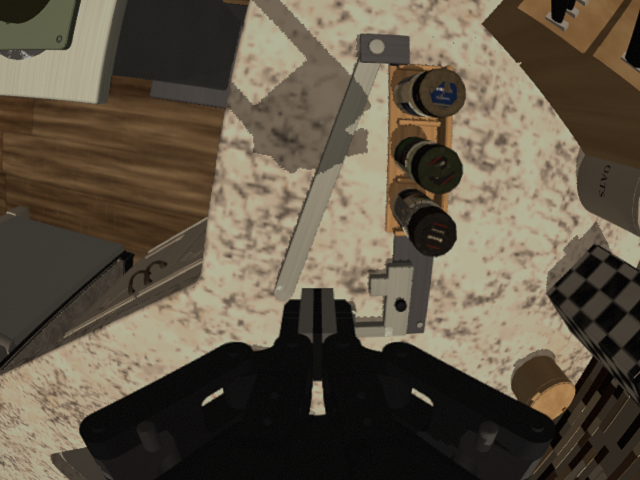

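Wrist view: the jar stands upright in the middle bay with its cap at (433,165), level with its neighbours. Bar tip is at (283,295). Now I turn the closed fingers so their sturdy side faces the bar and the camera points away from the jars, and come down on the bar's outer side.

```bash
python3 -m crank '[{"dx":-0.006,"dy":-0.01,"dz":0,"wx":0,"wy":0,"wz":8.5},{"dx":-0.006,"dy":-0.01,"dz":0,"wx":0,"wy":0,"wz":8.5},{"dx":-0.006,"dy":-0.01,"dz":0,"wx":0,"wy":0,"wz":8.5},{"dx":-0.006,"dy":-0.01,"dz":0,"wx":0,"wy":0,"wz":8.5},{"dx":-0.006,"dy":-0.01,"dz":0,"wx":0,"wy":0,"wz":8.5},{"dx":-0.006,"dy":-0.01,"dz":0,"wx":0,"wy":0,"wz":8.5},{"dx":-0.006,"dy":-0.01,"dz":0,"wx":0,"wy":0,"wz":8.5},{"dx":-0.006,"dy":-0.01,"dz":0,"wx":0,"wy":0,"wz":8.5},{"dx":-0.006,"dy":-0.01,"dz":0,"wx":0,"wy":0,"wz":8.5},{"dx":-0.006,"dy":-0.012,"dz":0,"wx":0,"wy":0,"wz":8.5},{"dx":0,"dy":0,"dz":0,"wx":0,"wy":0,"wz":0},{"dx":0,"dy":0,"dz":0,"wx":0,"wy":0,"wz":0}]'
python3 -m crank '[{"dx":0,"dy":0,"dz":-0.02,"wx":0,"wy":0,"wz":0},{"dx":0,"dy":0,"dz":-0.035,"wx":0,"wy":0,"wz":0},{"dx":0,"dy":0,"dz":-0.035,"wx":0,"wy":0,"wz":0},{"dx":0,"dy":0,"dz":-0.035,"wx":0,"wy":0,"wz":0},{"dx":0,"dy":0,"dz":-0.035,"wx":0,"wy":0,"wz":0},{"dx":0,"dy":0,"dz":-0.03,"wx":0,"wy":0,"wz":0},{"dx":0,"dy":0,"dz":-0.02,"wx":0,"wy":0,"wz":0},{"dx":0,"dy":0,"dz":0,"wx":0,"wy":0,"wz":0},{"dx":0,"dy":0,"dz":0,"wx":0,"wy":0,"wz":0}]'
```

```text
t: 11.05
ee_pos: [0.3699, -0.3086, 0.2717]
orientation: [-0.066, 0.998, 0.001, -0.0]
contact_force: [0.3, -0.6, -0.1]
width: -0.003
grasp_force: 0.0
t: 11.95
ee_pos: [0.3697, -0.3087, 0.0623]
orientation: [-0.067, 0.998, 0.0, -0.0]
contact_force: [-0.5, -0.5, 0.4]
width: 0.0
grasp_force: 0.0
```

```bash
python3 -m crank '[{"dx":0,"dy":0,"dz":-0.02,"wx":0,"wy":0,"wz":0},{"dx":0,"dy":0,"dz":-0.015,"wx":0,"wy":0,"wz":0},{"dx":0,"dy":0,"dz":-0.006,"wx":0,"wy":0,"wz":0},{"dx":0,"dy":0,"dz":0,"wx":0,"wy":0,"wz":0},{"dx":0.006,"dy":0,"dz":0,"wx":0,"wy":0,"wz":0},{"dx":0.006,"dy":0,"dz":0,"wx":0,"wy":0,"wz":0},{"dx":0.004,"dy":0,"dz":0,"wx":0,"wy":0,"wz":0},{"dx":0.003,"dy":0,"dz":0,"wx":0,"wy":0,"wz":0},{"dx":0,"dy":0,"dz":0,"wx":0,"wy":0,"wz":0}]'
python3 -m crank '[{"dx":0.002,"dy":0,"dz":0,"wx":0,"wy":0,"wz":0},{"dx":0.002,"dy":0,"dz":0,"wx":0,"wy":0,"wz":0},{"dx":0.002,"dy":0,"dz":0,"wx":0,"wy":0,"wz":0},{"dx":0.002,"dy":0,"dz":0,"wx":0,"wy":0,"wz":0},{"dx":0.002,"dy":0,"dz":0,"wx":0,"wy":0,"wz":0},{"dx":0.002,"dy":0,"dz":0,"wx":0,"wy":0,"wz":0},{"dx":0.002,"dy":0,"dz":0,"wx":0,"wy":0,"wz":0},{"dx":0.002,"dy":0,"dz":0,"wx":0,"wy":0,"wz":0}]'
python3 - <<'E'
from h import *
im,d,P,p=wcloud();cv2.imwrite('pics/w7.png',im[:,:,::-1]);im2,_=capture('side')
cv2.imwrite('pics/s7.png',cv2.resize(im2[200:320,220:400],None,fx=4,fy=4,interpolation=cv2.INTER_CUBIC)[:,:,::-1])
E
```

```text
t: 12.85
ee_pos: [0.3889, -0.3096, 0.0216]
orientation: [-0.068, 0.998, -0.0, 0.0]
contact_force: [0.2, 0.2, 0.1]
width: 0.0
grasp_force: 0.0
t: 13.65
ee_pos: [0.4043, -0.3093, 0.0212]
orientation: [-0.067, 0.998, 0.0, -0.0]
contact_force: [-1.2, -0.4, 0.2]
width: 0.003
grasp_force: 0.3
```

View pics/s7.png

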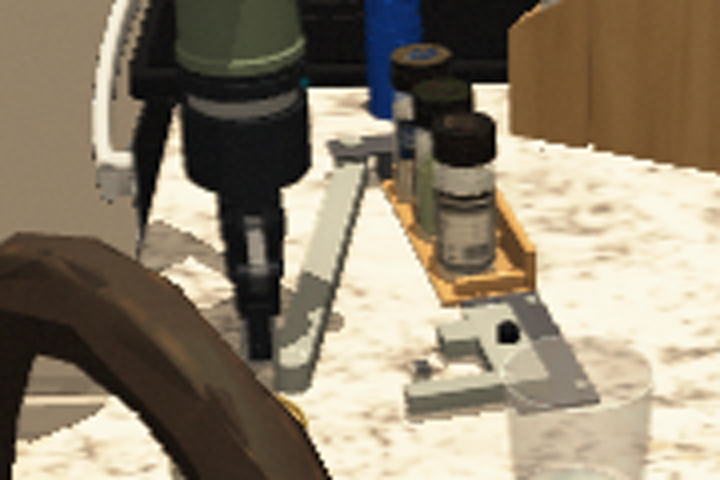

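The side crop shows the fingers against the bar's outer face near its free end, at (262,350), and the three jars standing. Keep pushing gently.

```bash
python3 -m crank '[{"dx":0.003,"dy":0,"dz":0,"wx":0,"wy":0,"wz":0},{"dx":0.003,"dy":0,"dz":0,"wx":0,"wy":0,"wz":0},{"dx":0.003,"dy":0,"dz":0,"wx":0,"wy":0,"wz":0},{"dx":0.003,"dy":0,"dz":0,"wx":0,"wy":0,"wz":0},{"dx":0.003,"dy":0,"dz":0,"wx":0,"wy":0,"wz":0},{"dx":0.003,"dy":0,"dz":0,"wx":0,"wy":0,"wz":0},{"dx":0.003,"dy":0,"dz":0,"wx":0,"wy":0,"wz":0},{"dx":0.003,"dy":0,"dz":0,"wx":0,"wy":0,"wz":0},{"dx":0.003,"dy":0,"dz":0,"wx":0,"wy":0,"wz":0},{"dx":0.003,"dy":0,"dz":0,"wx":0,"wy":0,"wz":0}]'
python3 -m crank '[{"dx":0.003,"dy":0,"dz":0,"wx":0,"wy":0,"wz":0},{"dx":0.003,"dy":0,"dz":0,"wx":0,"wy":0,"wz":0},{"dx":0.003,"dy":0,"dz":0,"wx":0,"wy":0,"wz":0},{"dx":0.002,"dy":0,"dz":0,"wx":0,"wy":0,"wz":0},{"dx":0.002,"dy":0,"dz":0,"wx":0,"wy":0,"wz":0},{"dx":0.001,"dy":0,"dz":0,"wx":0,"wy":0,"wz":0}]'
python3 - <<'E'
from h import *
s=readout.read_state();print(s['ee_pos'],s['contact_force'])
z=camera_params('wrist');im,d,P,p=wcloud()
m=(d>0)&(P[...,2]>.014)&(P[...,2]<.026)&(P[...,0]<.53)&(P[...,0]>.4)&(P[...,1]>-.27)&(P[...,1]<-.075)
m&=(P[...,0]<.4719-.231*(P[...,1]+.0528)/.973)
q=P[m]
if len(q)>50:
    L=cv2.fitLine(q[:,:2].astype(np.float32),cv2.DIST_HUBER,0,.01,.01).ravel();print('bar',len(q),L)
im2,_=capture('side')
cv2.imwrite('pics/s8.png',cv2.resize(im2[200:320,220:400],None,fx=4,fy=4,interpolation=cv2.INTER_CUBIC)[:,:,::-1])
E
```

```text
t: 14.75
ee_pos: [0.4345, -0.3093, 0.0213]
orientation: [-0.067, 0.998, -0.0, 0.0]
contact_force: [-0.7, 0.1, 0.4]
width: -0.002
grasp_force: 0.3
t: 15.35
ee_pos: [0.4484, -0.3093, 0.0213]
orientation: [-0.068, 0.998, 0.0, 0.0]
contact_force: [-0.2, -0.4, 1.1]
width: -0.002
grasp_force: 0.4
[ 0.44838369 -0.3092967   0.02127355] [-0.18126671 -0.41449422  1.09408887]
bar 7667 [ 0.0047552   0.9999887   0.45692644 -0.20219956]
```

View pics/s8.png

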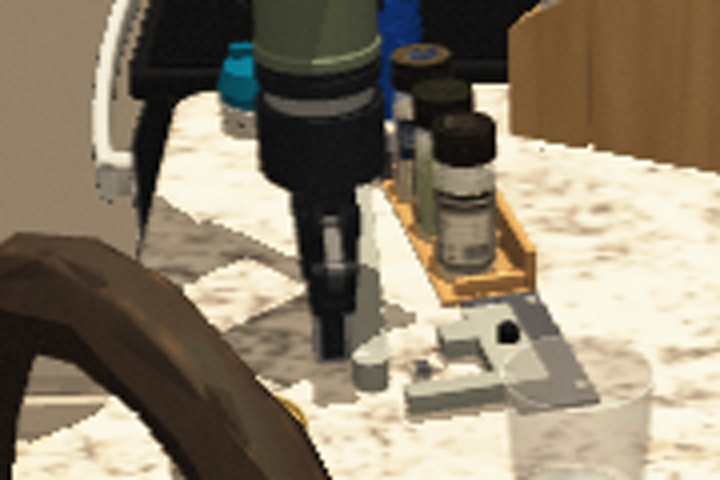

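The side crop shows the bar half way, its tip at (372,370) nearing the roller at (422,368), with the fingers behind it. Continue in small steps, watching the force.

```bash
python3 -m crank '[{"dx":0.002,"dy":0,"dz":0,"wx":0,"wy":0,"wz":0},{"dx":0.002,"dy":0,"dz":0,"wx":0,"wy":0,"wz":0},{"dx":0.002,"dy":0,"dz":0,"wx":0,"wy":0,"wz":0},{"dx":0.002,"dy":0,"dz":0,"wx":0,"wy":0,"wz":0},{"dx":0.002,"dy":0,"dz":0,"wx":0,"wy":0,"wz":0},{"dx":0.002,"dy":0,"dz":0,"wx":0,"wy":0,"wz":0}]' | egrep 'pos|contact'
python3 -m crank '[{"dx":0.002,"dy":0,"dz":0,"wx":0,"wy":0,"wz":0},{"dx":0.002,"dy":0,"dz":0,"wx":0,"wy":0,"wz":0},{"dx":0.001,"dy":0,"dz":0,"wx":0,"wy":0,"wz":0},{"dx":0.001,"dy":0,"dz":0,"wx":0,"wy":0,"wz":0}]'| egrep 'pos|contact'
python3 -m crank '[{"dx":0.001,"dy":0,"dz":0,"wx":0,"wy":0,"wz":0},{"dx":0.001,"dy":0,"dz":0,"wx":0,"wy":0,"wz":0},{"dx":0.001,"dy":0,"dz":0,"wx":0,"wy":0,"wz":0},{"dx":0.001,"dy":0,"dz":0,"wx":0,"wy":0,"wz":0}]'| egrep 'pos|contact'
cat > yaw.py <<'E'
from h import *
im,d,P,p=wcloud()
m=(d>0)&(P[...,2]>.014)&(P[...,2]<.026)&(P[...,0]<.53)&(P[...,0]>.4)&(P[...,1]>-.27)&(P[...,1]<-.085)
m&=(P[...,0]<.4695-.231*(P[...,1]+.0528)/.973)
q=P[m];L=cv2.fitLine(q[:,:2].astype(np.float32),cv2.DIST_HUBER,0,.01,.01).ravel();L*=1 if L[1]>0 else 1
print('bar',len(q),L,'yaw',np.arctan2(-L[0]*np.sign(L[1]),abs(L[1])),readout.read_state()['contact_force'],readout.read_state()['ee_pos'])
E
python3 yaw.py
```

```text
ee_pos: [0.4604, -0.3092, 0.0212]
contact_force: [-0.3, 0.7, -0.6]
ee_pos: [0.4654, -0.309, 0.0211]
contact_force: [-3.3, 1.4, 1.7]
ee_pos: [0.4687, -0.3086, 0.0209]
contact_force: [-6.1, 1.6, 3.2]
bar 8502 [ 0.06685555 -0.9977627   0.4688907  -0.19461584] yaw 0.066905454 [-5.72856525  1.65863061  3.21848866] [ 0.46887803 -0.30861782  0.02091655]
```

```bash
for i in 1; do :; done
python3 -m crank '[{"dx":0.001,"dy":0,"dz":0,"wx":0,"wy":0,"wz":0},{"dx":0.001,"dy":0,"dz":0,"wx":0,"wy":0,"wz":0},{"dx":0.001,"dy":0,"dz":0,"wx":0,"wy":0,"wz":0}]'| egrep 'pos|contact'
python3 -m crank '[{"dx":0.001,"dy":0,"dz":0,"wx":0,"wy":0,"wz":0},{"dx":0.001,"dy":0,"dz":0,"wx":0,"wy":0,"wz":0}]'| egrep 'pos|contact'
python3 -m crank '[{"dx":0.001,"dy":0,"dz":0,"wx":0,"wy":0,"wz":0},{"dx":0.001,"dy":0,"dz":0,"wx":0,"wy":0,"wz":0}]'| egrep 'pos|contact'
```

```text
ee_pos: [0.4728, -0.3088, 0.0209]
contact_force: [-1.9, 1.2, -0.1]
ee_pos: [0.4762, -0.3099, 0.0215]
contact_force: [0.9, -0.4, 0.1]
ee_pos: [0.4782, -0.3099, 0.0217]
contact_force: [-0.2, 0.0, -0.5]
```

The roller gave way and the load dropped. Check the yaw, then follow gently to the stop.

```bash
python3 yaw.py
python3 -m crank '[{"dx":0.001,"dy":0,"dz":0,"wx":0,"wy":0,"wz":0},{"dx":0.001,"dy":0,"dz":0,"wx":0,"wy":0,"wz":0},{"dx":0.001,"dy":0,"dz":0,"wx":0,"wy":0,"wz":0}]'| egrep 'pos|contact'
python3 -m crank '[{"dx":0.001,"dy":0,"dz":0,"wx":0,"wy":0,"wz":0},{"dx":0.001,"dy":0,"dz":0,"wx":0,"wy":0,"wz":0},{"dx":0,"dy":0,"dz":0,"wx":0,"wy":0,"wz":0}]'| egrep 'pos|contact'
```

```text
bar 8595 [ 0.14857237 -0.98890156  0.47790903 -0.2116116 ] yaw 0.14912447 [ 0.52451116  0.85390716 -0.44770975] [ 0.4781709  -0.30979541  0.02170729]
ee_pos: [0.4802, -0.3094, 0.0213]
contact_force: [-1.9, -0.4, 1.0]
ee_pos: [0.4804, -0.3094, 0.0213]
contact_force: [-6.9, 0.1, 4.9]
```

It is now rigid, with the TCP no longer advancing, so the bar is on its stop at about 7 N. Hold briefly, retreat and verify from above.

```bash
python3 -m crank '[{"dx":0.0005,"dy":0,"dz":0,"wx":0,"wy":0,"wz":0},{"dx":0,"dy":0,"dz":0,"wx":0,"wy":0,"wz":0},{"dx":0,"dy":0,"dz":0,"wx":0,"wy":0,"wz":0},{"dx":0,"dy":0,"dz":0,"wx":0,"wy":0,"wz":0}]'| egrep 'pos|contact'
python3 -m crank '[{"dx":-0.004,"dy":0,"dz":0,"wx":0,"wy":0,"wz":0},{"dx":-0.01,"dy":0,"dz":0,"wx":0,"wy":0,"wz":0},{"dx":-0.02,"dy":0,"dz":0,"wx":0,"wy":0,"wz":0},{"dx":-0.03,"dy":0,"dz":0.01,"wx":0,"wy":0,"wz":0},{"dx":-0.02,"dy":0,"dz":0.04,"wx":0,"wy":0,"wz":0},{"dx":0,"dy":0,"dz":0.05,"wx":0,"wy":0,"wz":0},{"dx":0,"dy":0,"dz":0.05,"wx":0,"wy":0,"wz":0},{"dx":0,"dy":0,"dz":0.05,"wx":0,"wy":0,"wz":0},{"dx":0,"dy":0,"dz":0.03,"wx":0,"wy":0,"wz":0},{"dx":0,"dy":0,"dz":0,"wx":0,"wy":0,"wz":0},{"dx":0,"dy":0,"dz":0,"wx":0,"wy":0,"wz":0}]'| egrep 't:|pos|contact'
cat > chk.py <<'E'
from h import *
im,d,P,p=wcloud();imt,dt=capture('top');Pt=cloud('top',dt,camera_params('top'))
for n,D,Q,pin in(('wrist',d,P,(.452,-.053)),('top',dt,Pt,(.455,-.051))):
    xr=np.array([.973,.231]);yr=np.array([-.231,.973]);w=Q[...,:2]-pin;X=w@xr;Y=w@yr
    m=(D>0)&(Q[...,2]>.014)&(Q[...,2]<.027)&(X<.012)&(X>-.05)&(Y<-.03)&(Y>-.24)
    if m.sum()>50:
        q=np.stack([X[m],Y[m]],1).astype(np.float32);L=cv2.fitLine(q,cv2.DIST_HUBER,0,.01,.01).ravel()
        k=q[:,1]<-.2;print(n,m.sum(),'rel yaw',np.arctan(-L[0]/L[1]),'x of bar centre at y=0,-.25',[(L[2]+(yy-L[3])*L[0]/L[1]).round(4) for yy in(0,-.25)],'edges',np.percentile(q[k,0],[2,98]) if k.any() else '')
    c=[]
    for g in((.503,-.0875),(.517,-.149),(.530,-.2025)):
        m=(D>0)&(Q[...,2]>.105)&(Q[...,2]<.119)&(np.hypot(Q[...,0]-g[0],Q[...,1]-g[1])<.026)
        if m.sum()>20:c.append(np.r_[cv2.minEnclosingCircle((Q[m][:,:2]*1000).astype(np.float32))[0],Q[m][:,2].mean()])
    print(n,np.round(c,3).tolist())
E
python3 chk.py
```

```text
ee_pos: [0.4804, -0.3093, 0.0213]
contact_force: [-8.3, -1.4, 5.6]
t: 19.75
ee_pos: [0.3987, -0.3094, 0.2518]
contact_force: [-0.7, 0.5, -0.3]
wrist 3507 rel yaw -0.055484727 x of bar centre at y=0,-.25 [np.float32(-0.0), np.float32(-0.0139)] edges [-0.02090747  0.00100094]
wrist [[502.25, -88.557, 0.111], [516.587, -149.395, 0.111]]
top 636 rel yaw -0.046086267 x of bar centre at y=0,-.25 [np.float32(0.001), np.float32(-0.0106)] edges [-0.01945702  0.00167474]
top [[505.525, -86.458, 0.112], [520.796, -147.842, 0.112], [532.986, -201.953, 0.112]]
```

The bar is measured shut at about -0.05 rad with its face on the stop line, after a clear roller snap. The jars have not moved, so I hand in.

```bash
python3 -c "
from plant import arm
print(arm.finish_job())"
```

```text
the job is handed in; nothing more can be done
None
```

The job is handed in, with no verdict reported: the jar stands upright in the middle bay about 4 mm off centre, and the bar snapped past the roller and measures about -0.05 rad from the rack's line, against its stop, but I did not check the roller's hold on the bar directly.

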